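Clear the robot-car bench: tip the sorting tray out, stand the screwdrivers up

ROBOT

A 6-joint arm with a two-finger parallel gripper is mounted at the origin on the work surface. World frame = base frame: x ahead of the robot, y to its left, z up, the work surface at z = 0. Lengths are in m, angles in rad, forces in N, time in s.
With the tool pointing down it reaches from about 0.325 to 0.925 m from the base axis. Payload 3.1 kg.
Tool frame: the origin (TCP) lies midway between the tips of the shut fingers; the grasp point (between the pads) lies 19 mm behind it; z points along the fingers, y is the line along which they close (so a half turn about z gives the same grasp; the last joint's range is limited). The gripper opens to 85 mm and grips with 20 to 120 N. Pads are 22 mm wide; open, the fingers measure 114 mm over their backs; the gripper's body (76 mm by 85 mm) begins 54 mm behind the grasp point. The pads swing forward as they close: fully open they stand 13 mm farther back than shut.
Start: joints at [1.221, 0.217, 1.613, -0, 1.311, -0.112], TCP at [0.147, 0.607, 0.231] pointing down, gripper open.
Joint ranges: [-2.75, 2.75], [-0.78, 2.1], [0.31, 2.55], [-1.13, 4.27], [0.13, 2.63], [-2.58, 2.58]. Speed limits (rad/s): [2.79, 2.79, 3.14, 3.14, 3.14, 3.14].

INTERFACE

Orientations are given as a rotation vector (axis times angle).
In Python, from bench import get_obs, eyes, workorder gives the robot as it stands.
- The arm moves only by the shell command python3 -m creep 'ROWS'. ROWS is JSON, a list of rows, each a list of 3 entries, a list of its own where there are three numbers: the turn, a rotation vector about the world's x, y, z in rad, then the shift along the world's x, y, z in m, then the finger opening in m, from 0 to 0.0854. A call has 1 to 5 rows; each row is the pose to reach, as a shift and turn from the pose commanded when the call began; what a row does not reach only later rows make up. A row lasts 1/8 s, in which the tool goes at most 62.5 mm and 10.7 degrees, less where a joint would pass 70% of its speed; a pose out of reach is approached as far as the arm can. A call with a gripper value outside its range is refused whole. The fingers move at their own pace and stop on an object; the grip force is fixed at half the most. Time passes only in rows, so rows that repeat a pose let the fingers close. It gives the time, the measured TCP pose, the force, the opening and the grip force at its end, in the units of the state.
- get_obs(): the state, without advancing time (a new reading comes with each control period).
- eyes.camera(name): name is "scene" or "top" or "wrist"; returns a dict with "frame" (400x640x3 uint8, red, green, blue), "camera_matrix" (3x3 intrinsics, pixels), "eye" and "attitude" of the camera in the world. Camera axes: x right, y down, z forward; pixel columns grow to the right and rows downward; lengths in m; the calibration is good to about 2 mm. The wrist camera is an equidistant fisheye: a pixel r from the principal point sees the ray r / f radians off the axis. A picture is of the moment at which its call begins. There is no depth.
- workorder.hand_in(): hands the job in; it is judged then, once.
Trained networks look in a picture, given as the dict that the camera call returned (one of the last four; its "shot" number tells which), for a name from the list of things; names that differ only in an ending like _2 or _b are one class to them, and where a whole thing is asked for, a point or a joint stands for the part that bears it (a point fixed in the world has none). Each returns a list of dicts, best first, with "conf" (0 to 1); they miss things now and then, are a little off and sometimes report something else, mostly with a low value. They report only what shows in the picture. A call takes as long as a camera call. They do not tell look-alikes from the thing itself.
- eyes.look_for(picture, target): "pixel" ([row, column] in pixels, amid what is visible of it).
- eyes.trace(picture, target): "mask" (400x640 bool, what is visible of it) and "pixel" ([row, column] in pixels, amid what is visible of it).
The state is a dict: "t": time; "joints": joint angles; "joint_velocities": joint speeds; "joint_torque": joint torques, N m; "tool_pos": TCP position; "ee_rot": TCP orientation; "ft_force": force on the tool from outside, world axes, zero at the start; "torque": the same for the moment, N m; "opening": opening from 0.0 (shut) to 1.0 (fully open); "grasp_force": force on a finger pad.
Only numpy, scipy, OpenCV 4.12 (cv2) and the standard library are available. Lean on these libraries where they do the work, as an engineer would, in place of code of your own. Each camera call takes 0.05 s, during which the arm holds its last target. There are 200 camera calls.

TASK

Clear up after the robot-car lesson: put every gear motor and battery holder lying on the bench into the aluminium sorting tray with the wheels that are already in it, then tip the full tray out over the clear plastic tub so that everything ends up in the tub, and set the empty tray back down flat on the bench. Also stand each screwdriver in one of the two white cups of the tool holder, blade down and handle up (before or after the tipping, as you like). Leave the solder reel where it stands.

Things in the scene. Friction and masses are not known exactly. Their poses are not given: they have to be found in the camera images.
- tub: Fixed whitish clear plastic tub, open on top, outside 220 (its x) by 270 (its y) by 110 mm high, walls 4 mm. Origin at the centre of its underside, z up. Its place and yaw vary.
- tray: Loose aluminium sorting tray, 0.28 kg, 170 mm long (its x, towards the pouring lip) by 160 wide (y); walls 45 mm high, 4 thick at the back (-x) and sides, none in front. Floor 4 mm, flat from x = -85 to +45 mm, then sloping up at 30 degrees to the lip at x = +85 mm; parts slide out when the lip end is tipped down 75 degrees or more. Origin: centre of its underside.
- tray_grip (a point): On the tray's black grip plate (10 mm thick, 60 wide along y, 65 long), which rises from the back wall's top, leaning back 30 degrees: down along it is (sin 30, 0, -cos 30) in the tray's frame. The point is mid-thickness, at x = -103, y = 0, z = 75 mm of the tray, 25 mm below the plate's top edge, 30 mm above the wall's top. Pinch across the 10 mm. Axes as the tray's.
- tray_lip (a point): Middle of the tray's pouring lip, in the tray's frame at x = 85, y = 0, z = 25 mm.
- holder: Fixed screwdriver holder: a plywood base 75 (its x) by 190 (its y) by 6 mm with two white square cups side by side, centres at y = +55 and y = -55 mm. Origin at the centre of its underside. Each cup is 30 mm wide inside, 38 outside, floor at z = 6 mm, rim at z = 90 mm.
- cup1_mouth (a point): Centre of the mouth of the cup at the holder's +y end, at rim height (90 mm).
- cup2_mouth (a point): Centre of the mouth of the cup at the holder's -y end, at rim height (90 mm).
- reel: Bystander: white solder reel, 60 mm diameter, 32 mm high, on the robot's left near the tub. Leave it.
- wheel1_mid (a point): Centre of a black rubber car wheel with white hub, 56 mm diameter, 24 mm thick, its axle along its z; starts flat in the back of the tray. 35 g.
- motor1_mid (a point): Centre of a gear motor: a block 64 mm long (its x), 24 wide (y), 20 high (z): 40 mm of grey plastic gearbox at -x, then a steel can. 40 g. Lies flat on the bench. May be absent.
- battery1_mid (a point): Centre of a black two-cell battery holder with cells: a block 62 mm long (its x), 32 wide (y), 20 high (z). 50 g. Lies flat on the bench. May be absent.
- driver1_handle (a point): Centre of a screwdriver's black handle, 100 mm long (its x), 28 by 28 mm square with rounded edges; from its +x end a steel blade 7 mm thick runs on for 100 mm. About 0.09 kg, centre of mass within 10 mm of this point, towards the blade. Lies on its handle, axis 14 mm above the bench, blade level. May be absent.
- driver1_tip (a point): Tip of that screwdriver's blade, 150 mm along its x from the handle's centre.
- wheel2_mid (a point): Centre of a black rubber car wheel with white hub, 56 mm diameter, 24 mm thick, its axle along its z; starts flat in the back of the tray. 35 g.
- motor2_mid (a point): Centre of a gear motor: a block 64 mm long (its x), 24 wide (y), 20 high (z): 40 mm of grey plastic gearbox at -x, then a steel can. 40 g. Lies flat on the bench. May be absent.
- battery2_mid (a point): Centre of a black two-cell battery holder with cells: a block 62 mm long (its x), 32 wide (y), 20 high (z). 50 g. Lies flat on the bench. May be absent.
- driver2_handle (a point): Centre of a screwdriver's black handle, 100 mm long (its x), 28 by 28 mm square with rounded edges; from its +x end a steel blade 7 mm thick runs on for 100 mm. About 0.09 kg, centre of mass within 10 mm of this point, towards the blade. Lies on its handle, axis 14 mm above the bench, blade level. May be absent.
- driver2_tip (a point): Tip of that screwdriver's blade, 150 mm along its x from the handle's centre.
There are look-alikes about, which are no part of the job. Leave any orange look-alike of the part that bears motor2_mid alone.

How it is judged:
By the outcome, as a careful person would: the job done as asked, in the order asked, and still so for the second after the job is handed in, with the robot touching nothing.
Of motor1, motor2, battery1, battery2 only 3 to 4 are there at a start; the rules pass over those that are not, and their reading is None.
Of driver1, driver2 only 1 to 2 are there at a start; the rules pass over those that are not, and their reading is None.
At some moment in a run one of motor1, motor2, battery1, battery2, driver1, driver2 may be knocked a few centimetres aside while the robot is not near it.
It also fails if it takes over 210 s, if anything falls off the work surface, if the arm or the gripper's body presses on something with over 40 N, if the wrist force passes 120 N, or if a joint passes its speed limit or range.

## Working session

There is one attempt and no reset: what is moved stays moved. The work goes in short steps, Python scripts to look and compute and a shell command to move; the robot and the scene stay as the last step left them, time stands still between calls to the robot, and variables do not carry over. Pictures are saved under pics/ and viewed, at most 18 in all, crops included, and the job is handed in when it is done.

```bash
ls; mkdir -p pics; python3 - <<'E'
from bench import get_obs, eyes
import cv2,numpy as np
s=get_obs(); print({k:np.round(v,3).tolist() for k,v in s.items()})
for n in ["scene","top"]:
    p=eyes.camera(n); cv2.imwrite(f"pics/{n}0.png",p["frame"][:,:,::-1])
    print(n,p["camera_matrix"],p["eye"],p["attitude"],p["shot"])
E
```

```text
pics
{'t': 0.0, 'joints': [1.221, 0.218, 1.615, 0.0, 1.311, -0.112], 'joint_velocities': [-0.0, 0.0, 0.001, 0.0, 0.001, -0.0], 'joint_torque': [-0.0, -39.685, -30.385, -0.0, 0.01, -0.0], 'tool_pos': [0.147, 0.607, 0.23], 'ee_rot': [-0.373, -3.119, 0.004], 'ft_force': [-0.233, -1.592, -0.302], 'torque': [0.027, -0.024, 0.025], 'grasp_force': 0.0, 'opening': 0.998}
scene [[450.68809374   0.         315.23654385]
 [  0.         450.68809374 193.80249157]
 [  0.           0.           1.        ]] [ 1.15964486 -0.39209499  0.75457335] [-2.08693689 -1.09482041  0.51522742] 1
top [[384.77070475   0.         322.21597472]
 [  0.         384.77070475 200.01060231]
 [  0.           0.           1.        ]] [0.27269461 0.03658222 1.10266434] [-2.10925028  2.11429767 -0.22515478] 2
```

View pics/top0.png

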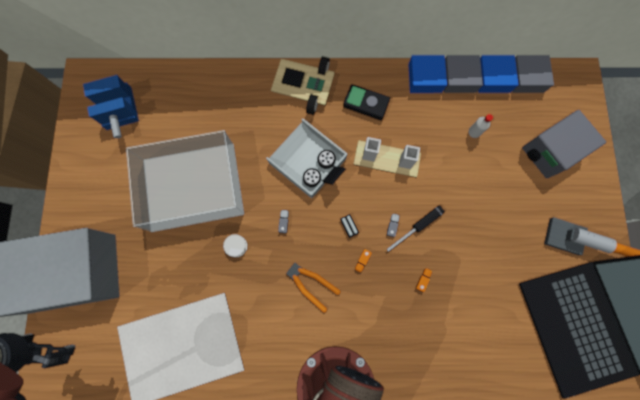

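View pics/scene0.png

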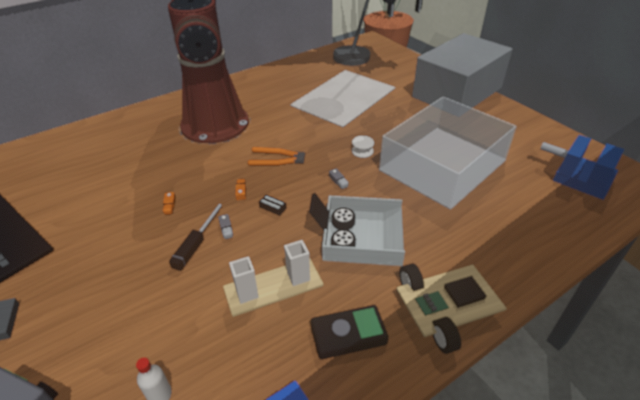

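The top picture shows grey motors at [222,284] and [225,393], a battery holder at [226,349], and one driver with its handle at [218,428] and tip at [250,388]. The tray is at [160,308] with its grip plate at [174,335], the tub at [182,185], the cups at [148,372] and [155,410], and the reel at [246,235].

Possible mix-ups:
- **Motors:** the orange blocks at [261,363] and [281,424] are look-alikes, so I'll leave them.
- **Drivers:** the pliers at [285,312] and the soldering iron at top left are not drivers.
- **Battery holder:** the multimeter at [101,367] is not one.

Next I'll measure the positions.

```bash
cat > h.py <<'E'
import numpy as np,cv2
from scipy.spatial.transform import Rotation as R
from bench import get_obs, eyes
def cam(n): return eyes.camera(n)
def ray(p,px):
    K=p["camera_matrix"]; r,c=px
    u=np.array([(c-K[0,2])/K[0,0],(r-K[1,2])/K[1,1]])
    if p.get("fish"):
        t=np.linalg.norm(u); d=np.r_[u/max(t,1e-9)*np.sin(t),np.cos(t)]
    else: d=np.r_[u,1]
    return R.from_rotvec(p["attitude"]).apply(d)
def onz(p,px,z):
    d=ray(p,px); return p["eye"]+d*(z-p["eye"][2])/d[2]
def proj(p,X):
    v=R.from_rotvec(p["attitude"]).inv().apply(np.asarray(X)-p["eye"]);K=p["camera_matrix"]
    if p.get("fish"):
        rr=np.hypot(v[0],v[1]); t=np.arctan2(rr,v[2]); u=v[:2]/max(rr,1e-9)*t
    else: u=v[:2]/v[2]
    return [K[1,1]*u[1]+K[1,2],K[0,0]*u[0]+K[0,2]]
def wrist():
    p=dict(eyes.camera("wrist")); return p
def rect(p,mask,z):
    """contour of mask onto plane z -> centre, (long,short), yaw of long side deg"""
    cs,_=cv2.findContours(mask.astype(np.uint8),cv2.RETR_EXTERNAL,cv2.CHAIN_APPROX_NONE)
    c=max(cs,key=cv2.contourArea)[:,0,:]
    P=np.array([onz(p,(y,x),z)[:2] for x,y in c])
    (cx,cy),(w,h),a=cv2.minAreaRect((P*1000).astype(np.float32))
    if w<h: w,h,a=h,w,a+90
    return np.round([cx,cy,w,h,a],1)
E
python3 - <<'E'
from h import *
p=cam("top"); q=cam("scene")
for n,z in [("motor1_mid",.02),("battery1_mid",.02),("driver1_handle",.02),("tray",.045),("tub",.11),("holder",.006),("reel",.032),("wheel1_mid",.03)]:
    for nm,k in (("top",p),("scene",q)):
        for d in eyes.trace(k,n):
            if d["conf"]>.25: print(n,nm,round(d["conf"],2),np.round(d["pixel"]),rect(k,d["mask"],z))
for n,z in [("cup1_mouth",.09),("cup2_mouth",.09),("tray_grip",.075),("tray_lip",.025),("driver1_handle",.014),("driver1_tip",.014)]:
    for nm,k in (("top",p),("scene",q)):
        for d in eyes.look_for(k,n)[:3]: print(n,nm,round(d["conf"],2),np.round(d["pixel"]),np.round(onz(k,d["pixel"],z),3))
im=cv2.resize(p["frame"][120:300,220:460],None,fx=3.3,fy=3.3,interpolation=cv2.INTER_CUBIC); cv2.imwrite("pics/crop1.png",im[:,:,::-1])
E
```

```text
motor1_mid top 0.75 [225. 285.] [440.3 142.8  63.3  22.6 175.2]
motor1_mid top 0.36 [155. 386.] [ 634.6 -160.   186.1   91.7   78.2]
motor1_mid scene 0.55 [180. 339.] [455.4 138.   79.3  33.7 171.5]
driver1_handle top 0.88 [224. 426.] [ 418.  -230.   201.7   32.2  127.7]
driver1_handle scene 0.63 [248. 189.] [ 429.8 -233.   206.4   43.2  126.6]
tray top 0.59 [156. 304.] [615.8  68.8 194.5 167.   49.9]
tray scene 0.58 [230. 369.] [629.8  52.1 212.4 203.9  49. ]
tray scene 0.35 [178. 337.] [478.  119.1  78.2  35.3 176. ]
tub top 0.65 [183. 183.] [537.8 402.4 286.9 242.2 100.7]
tub scene 0.85 [150. 447.] [586.4 365.  385.7 269.  101.2]
holder top 0.67 [156. 386.] [ 639.4 -162.3  189.    91.7   78.1]
holder scene 0.52 [147. 362.] [367.7 287.5 102.5  57.7 139. ]
reel top 0.8 [246. 234.] [371.2 274.4  62.2  59.3  46.4]
reel scene 0.87 [149. 362.] [395.4 263.6  90.7  55.1 138.2]
reel scene 0.3 [180. 336.] [465.3 129.4  76.5  34.2 176. ]
wheel1_mid top 0.86 [176. 314.] [566.5  64.4  56.6  51.7  43.9]
wheel1_mid scene 0.59 [219. 342.] [583.5  58.5  68.   52.6 144.3]
cup1_mouth top 0.94 [154. 
[... 202 characters left out ...]
h scene 0.85 [280. 272.] [ 0.685 -0.183  0.09 ]
tray_grip top 0.79 [159. 303.] [0.61  0.088 0.075]
tray_grip top 0.65 [160. 328.] [0.606 0.018 0.075]
tray_grip top 0.38 [182. 185.] [0.542 0.413 0.075]
tray_grip scene 0.85 [231. 370.] [0.682 0.051 0.075]
tray_grip scene 0.72 [249. 191.] [ 0.515 -0.274  0.075]
tray_lip top 0.61 [161. 308.] [0.62  0.075 0.025]
tray_lip scene 0.67 [229. 367.] [0.639 0.083 0.025]
driver1_handle top 0.67 [227. 425.] [ 0.426 -0.261  0.014]
driver1_handle scene 0.95 [248. 190.] [ 0.453 -0.264  0.014]
driver1_tip top 0.58 [221. 424.] [ 0.443 -0.257  0.014]
driver1_tip scene 0.92 [251. 187.] [ 0.456 -0.272  0.014]
driver1_tip scene 0.29 [236. 339.] [0.612 0.025 0.014]
```

View pics/crop1.png

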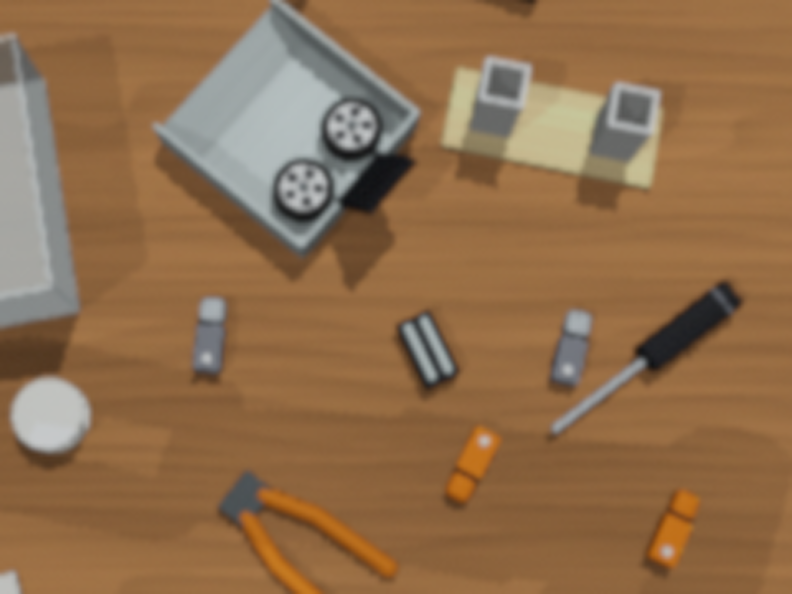

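```bash
cat >> h.py <<'E'
def blob(p,px,z,half=30):
    """non-wood blob nearest pixel px -> rect on plane z"""
    hsv=cv2.cvtColor(p["frame"],cv2.COLOR_RGB2HSV).astype(int)
    m=((hsv[...,1]<90)|(hsv[...,2]<60)).astype(np.uint8)
    r,c=map(int,px); w=np.zeros_like(m); w[r-half:r+half,c-half:c+half]=1; m*=w
    n,l,s,ce=cv2.connectedComponentsWithStats(m)
    ok=[i for i in range(1,n) if s[i,4]>40]
    i=min(ok,key=lambda i:np.hypot(*(ce[i]-[c,r])))
    return rect(p,l==i,z)
E
python3 - <<'E'
from h import *
p=cam("top")
for n,px in [("motA",(222,284)),("motB",(225,393)),("bat",(226,349)),("drv",(228,420))]:
    print(n,blob(p,px,.02 if n!="drv" else .014,30 if n=="drv" else 20))
C=lambda x,y:(120+y/3.3,220+x/3.3)
def pr(n,x,y,z): print(n,np.round(onz(p,C(x,y),z)*1000,1))
pr("back1",300,250,.045);pr("back2",418,110,.045);pr("lip1",275,2,.045);pr("lip2",157,130,.045)
pr("gripT1",412,158,.101);pr("gripT2",372,212,.101)
pr("hand end1",733,293,.014);pr("handblade",645,358,.014);pr("tip",553,432,.014)
pr("cup1",506,84,.09);pr("cup2",633,107,.09)
tc=lambda r,c,z:print(np.round(onz(p,(r,c),z)*1000,1))
for r,c in [(145,126),(130,225),(208,242),(225,134)]: tc(r,c,.11)
w=dict(cam("wrist"));print(w["camera_matrix"],w["eye"],w["attitude"])
E
```

```text
motA [441.8 145.4  66.5  26.4 176.6]
motB [ 431.3 -167.4   67.2   25.9  164. ]
bat [429.1 -42.4  59.7  31.9  25.4]
drv [ 421.  -232.4  193.5   24.8  127.1]
back1 [510.4  65.5  45. ]
back2 [635.7 -37.2  45. ]
lip1 [736.9  88.6  45. ]
lip2 [617.8 190.4  45. ]
gripT1 [575.1 -27.7 101. ]
gripT2 [529.4   5.5 101. ]
hand end1 [ 478.1 -311.8   14. ]
handblade [ 421.2 -231.9   14. ]
tip [ 357.9 -150.    14. ]
cup1 [ 643.1 -108.5   90. ]
cup2 [ 622.5 -214.3   90. ]
[638.3 566.7 110. ]
[681.2 300.  110. ]
[463.3 244.5 110. ]
[418.9 523.2 110. ]
[[309.70691629   0.         316.5876406 ]
 [  0.         309.70691629 200.38222875]
 [  0.           0.           1.        ]] [0.07177604 0.62519022 0.37344565] [2.27025904 1.78566508 0.27687998]
```

```bash
python3 -m creep '[[[0,0,0.09],[0.06,-0.092,-0.02],0.085],[[0,0,0.09],[0.148,-0.231,-0.055],0.085],[[0,0,0.09],[0.148,-0.231,-0.055],0.085],[[0,0,0.09],[0.148,-0.231,-0.055],0.085],[[0,0,0.09],[0.148,-0.231,-0.055],0.085]]'; python3 -m creep '[[[0,0,0.09],[0.06,-0.092,-0.02],0.085],[[0,0,0.09],[0.147,-0.231,-0.055],0.085],[[0,0,0.09],[0.147,-0.231,-0.055],0.085],[[0,0,0.09],[0.147,-0.231,-0.055],0.085],[[0,0,0.09],[0.147,-0.231,-0.055],0.085]]'
cat >> h.py <<'E'
def wristcam():
    p=dict(eyes.camera("wrist")); p["fish"]=1; return p
def st():
    s=get_obs(); M=R.from_rotvec(s["ee_rot"]).as_matrix()
    print("t",round(s["t"],2),"pos",np.round(np.array(s["tool_pos"])*1000,1),"ytoolyaw",round(np.degrees(np.arctan2(M[1,1],M[0,1])),1),"z",np.round(M[:,2],3),"F",np.round(s["ft_force"],1),"open",round(s["opening"]*85.4,1),"gf",round(s["grasp_force"],1),"j",np.round(s["joints"],3).tolist())
    open("log.txt","a").write(repr((list(map(float,s["joints"])),list(map(float,s["tool_pos"])),list(map(float,s["ee_rot"]))))+"\n")
    return s
E
python3 - <<'E'
from h import *
st(); p=wristcam()
px=proj(p,[.442,.145,.02]); print(px)
for d in eyes.trace(p,"motor1_mid"): print(d["conf"],d["pixel"],rect(p,d["mask"],.02))
print(blob(p,px,.02,60))
cv2.imwrite("pics/w1.png",p["frame"][:,:,::-1])
E
```

```text
t: 2.33
tool_pos: [0.2959, 0.3737, 0.1755]
ee_rot: [-0.236, -3.132, 0.002]
ft_force: [1.0, 0.6, -0.3]
opening: 0.997
grasp_force: 0.0
t: 2.95
tool_pos: [0.4434, 0.1428, 0.121]
ee_rot: [0.096, 3.14, -0.001]
ft_force: [-0.3, 0.4, -0.3]
opening: 0.995
grasp_force: 0.0
t 2.95 pos [443.4 142.8 121. ] ytoolyaw 86.5 z [ 0. -0. -1.] F [-0.3  0.4 -0.3] open 85.0 gf 0.0 j [0.161, 0.004, 2.071, -0.001, 1.066, -1.349]
[np.float64(199.1947271703452), np.float64(319.4351398899261)]
0.84 [191.9, 317.1] [441.1 145.   65.9  24.4 173.5]
[441.3 145.8  64.   23.7 176. ]
```

View pics/w1.png

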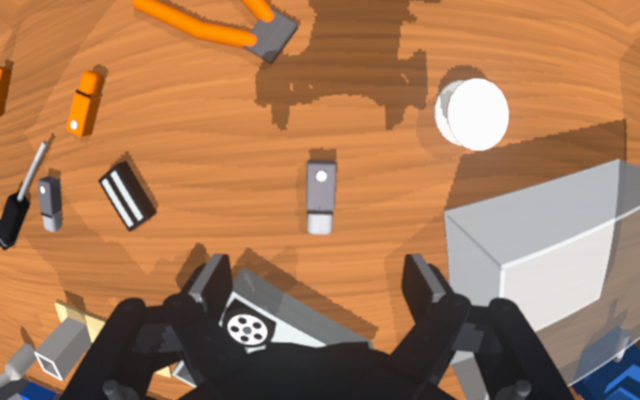

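The picture shows the grey motor at [192,318], midway between the fingers, and my estimates agree. I'll grasp it.

```bash
python3 -m creep '[[[0,0,0],[-0.002,0.0026,-0.06],0.06],[[0,0,0],[-0.002,0.0026,-0.118],0.06],[[0,0,0],[-0.002,0.0026,-0.118],0.06],[[0,0,0],[-0.002,0.0026,-0.118],0.0],[[0,0,0],[-0.002,0.0026,-0.118],0.0]]' | tail -4;  python3 -m creep '[[[0,0,0],[0,0,0],0.0],[[0,0,0],[0,0,0],0],[[0,0,0],[0,0,0.05],0.0],[[0,0,0],[0,0,0.1],0.0],[[0,0,0],[0,0,0.1],0.0]]'; python3 -m creep '[[[0,0,0.18],[0.03,-0.006,0],0.0],[[0,0,0.36],[0.06,-0.012,0],0],[[0,0,0.54],[0.1,-0.02,0],0.0],[[0,0,0.72],[0.13,-0.026,0],0.0],[[0,0,0.87],[0.163,-0.031,0],0.0]]'; python3 - <<'E'
from h import *
st(); p=cam("top")
cv2.imwrite("pics/t2.png",cv2.resize(p["frame"][100:290,220:450],None,fx=3,fy=3)[:,:,::-1])
E
```

```text
ee_rot: [0.089, 3.135, 0.001]
ft_force: [-0.9, -1.1, 0.4]
opening: 0.279
grasp_force: 0.2
t: 4.3
tool_pos: [0.445, 0.149, 0.1095]
ee_rot: [0.09, 3.127, 0.004]
ft_force: [-0.4, -0.8, 0.3]
opening: 0.259
grasp_force: 59.5
t: 4.92
tool_pos: [0.6032, 0.1166, 0.1027]
ee_rot: [1.247, -2.882, -0.001]
ft_force: [0.7, 0.0, -0.3]
opening: 0.261
grasp_force: 59.5
t 4.92 pos [603.2 116.6 102.7] ytoolyaw 136.8 z [-0.001 -0.    -1.   ] F [ 0.7  0.  -0.3] open 22.3 gf 59.5 j [0.077, 0.331, 1.73, 0.0, 1.082, -2.311]
```

View pics/t2.png

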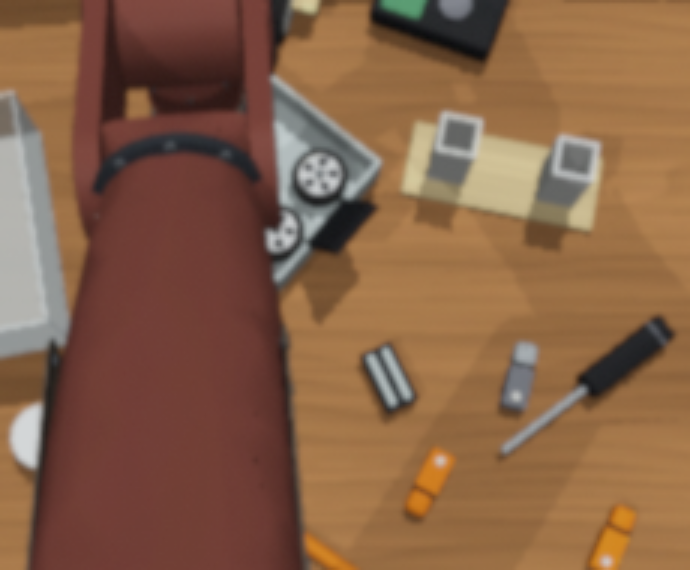

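```bash
python3 -m creep '[[[0,0,0],[0,-0.002,-0.05],0.0],[[0,0,0],[0,-0.002,-0.09],0],[[0,0,0],[0,-0.002,-0.09],0.0],[[0,0,0],[0,-0.002,-0.09],0.036],[[0,0,0],[0,-0.002,-0.09],0.036]]' | tail -6;  python3 -m creep '[[[0,0,0],[0,0,0],0.036],[[0,0,0],[0,0,0.06],0.036],[[0,0,0],[0,0,0.115],0.036],[[0,0,-0.1],[-0.04,-0.04,0.115],0.07],[[0,0,-0.2],[-0.08,-0.078,0.115],0.07]]' | tail -5; python3 -m creep '[[[0,0,-0.1],[-0.047,-0.039,0],0.07],[[0,0,-0.175],[-0.094,-0.078,0],0.07],[[0,0,-0.175],[-0.094,-0.078,0],0.07]]' | tail -5; python3 - <<'E'
from h import *
st(); p=wristcam()
px=proj(p,[.429,-.042,.02]); print(px)
for d in eyes.trace(p,"battery1_mid"): print(d["conf"],d["pixel"],rect(p,d["mask"],.02))
print(blob(p,px,.02,60))
p=cam("top"); print(blob(p,(225,393),.02,20))
cv2.imwrite("pics/t3.png",p["frame"][:,:,::-1])
E
```

```text
t: 5.6
tool_pos: [0.6036, 0.1152, 0.0145]
ee_rot: [-1.24, 2.885, -0.001]
ft_force: [1.0, 0.1, 0.3]
opening: 0.422
grasp_force: 0.0
tool_pos: [0.5237, 0.0363, 0.1305]
ee_rot: [-0.943, 2.993, -0.003]
ft_force: [0.4, -0.3, -0.1]
opening: 0.817
grasp_force: 0.0
tool_pos: [0.4254, -0.0422, 0.1275]
ee_rot: [0.674, -3.066, -0.001]
ft_force: [0.6, 0.4, -0.0]
opening: 0.818
grasp_force: 0.0
t 6.6 pos [425.4 -42.2 127.5] ytoolyaw 114.8 z [-0.003  0.    -1.   ] F [ 0.6  0.4 -0. ] open 69.9 gf 0.0 j [-0.263, -0.092, 2.149, -0.001, 1.087, -2.266]
[np.float64(202.87372167623636), np.float64(314.8578777907938)]
[429.1 -43.9  59.1  29.4  25.3]
[ 432.8 -138.1  115.8   17.   169.1]
```

View pics/t3.png

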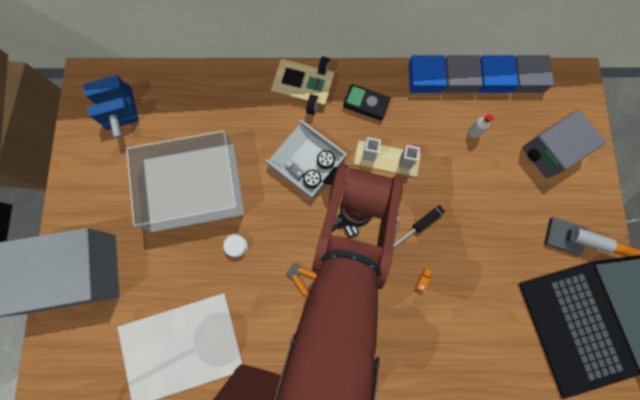

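```bash
python3 -m creep '[[[0,0,0.01],[0,-0.002,-0.06],0.07],[[0,0,0.01],[0,-0.002,-0.1],0.07],[[0,0,0.01],[0,-0.002,-0.124],0.07],[[0,0,0.01],[0,-0.002,-0.124],0.07],[[0,0,0.01],[0,-0.002,-0.124],0.0]]' | tail -5;  python3 -m creep '[[[0,0,0],[0,0,0],0.0],[[0,0,0],[0,0,0],0.0],[[0,0,0],[0,0,0.05],0],[[0,0,0],[0,0,0.11],0.0],[[0,0,0],[0,0,0.155],0.0]]' | tail -5; python3 -m creep '[[[0,0,0.08],[0.046,0.021,0],0.0],[[0,0,0.16],[0.093,0.043,0],0],[[0,0,0.24],[0.14,0.065,0],0.0],[[0,0,0.32],[0.186,0.086,0],0.0],[[0,0,0.38],[0.233,0.108,0],0.0]]' | tail -5; python3 -c "
from h import *
st()"
```

```text
tool_pos: [0.4311, -0.0428, 0.0053]
ee_rot: [-0.698, 3.061, -0.001]
ft_force: [-0.1, -0.0, -0.1]
opening: 0.622
grasp_force: 0.0
tool_pos: [0.4299, -0.0432, 0.1624]
ee_rot: [-0.696, 3.06, -0.003]
ft_force: [0.8, 0.6, -0.3]
opening: 0.358
grasp_force: 59.7
tool_pos: [0.6635, 0.0657, 0.1597]
ee_rot: [-1.265, 2.875, -0.001]
ft_force: [0.9, -0.5, 0.2]
opening: 0.356
grasp_force: 59.7
t 8.62 pos [663.5  65.7 159.7] ytoolyaw 137.5 z [ 0.001 -0.    -1.   ] F [ 0.9 -0.5  0.2] open 30.4 gf 59.7 j [-0.006, 0.367, 1.565, -0.0, 1.209, -2.406]
```

```bash
python3 -m creep '[[[0,0,0],[-0.001,0,-0.05],0.0],[[0,0,0],[-0.001,0,-0.1],0],[[0,0,0],[-0.001,0,-0.145],0.0],[[0,0,0],[-0.001,0,-0.145],0],[[0,0,0],[-0.001,0,-0.145],0.045]]' | tail -5;  python3 -m creep '[[[0,0,0],[0,0,0],0.045],[[0,0,0],[0,0,0.0],0.045],[[0,0,0],[0,0,0.05],0.045],[[0,0,0],[0,0,0.1],0.06],[[0,0,0],[0,0,0.145],0.07]]' | tail -5; python3 -m creep '[[[0,0,-0.18],[-0.04,-0.04,0],0.07],[[0,0,-0.36],[-0.08,-0.08,0],0.07],[[0,0,-0.54],[-0.12,-0.12,0],0.07],[[0,0,-0.72],[-0.16,-0.16,0],0.07],[[0,0,-0.9],[-0.2,-0.2,0],0.07]]' | tail -5; python3 -m creep '[[[0,0,-0.18],[-0.031,-0.032,-0.02],0.07],[[0,0,-0.208],[-0.031,-0.032,-0.04],0.07],[[0,0,-0.208],[-0.031,-0.032,-0.04],0.07]]' | tail -5;python3 - <<'E'
from h import *
st(); p=wristcam()
px=proj(p,[.431,-.167,.02]); print(px)
for d in eyes.trace(p,"motor1_mid"): print(d["conf"],d["pixel"],rect(p,d["mask"],.02))
print(blob(p,px,.02,60))
cv2.imwrite("pics/w4.png",p["frame"][:,:,::-1])
E
```

```text
tool_pos: [0.6614, 0.065, 0.0147]
ee_rot: [-1.263, 2.876, -0.001]
ft_force: [-0.3, -0.6, 0.1]
opening: 0.522
grasp_force: 0.0
tool_pos: [0.6613, 0.0648, 0.1613]
ee_rot: [-1.262, 2.876, -0.001]
ft_force: [-0.1, -0.6, -0.0]
opening: 0.826
grasp_force: 0.0
tool_pos: [0.4597, -0.1361, 0.1595]
ee_rot: [0.123, 3.139, -0.001]
ft_force: [-0.0, -0.1, 0.3]
opening: 0.824
grasp_force: 0.0
tool_pos: [0.4283, -0.1666, 0.1179]
ee_rot: [-0.441, -3.107, -0.002]
ft_force: [-0.2, -0.5, 0.4]
opening: 0.822
grasp_force: 0.0
t 10.88 pos [ 428.3 -166.6  117.9] ytoolyaw 73.8 z [-0.003  0.002 -1.   ] F [-0.2 -0.5  0.4] open 70.2 gf 0.0 j [-0.524, -0.002, 2.084, 0.0, 1.063, -1.813]
[np.float64(205.71079349965385), np.float64(317.28935596627775)]
0.57 [264.2, 573.7] [598.8 115.9  68.6  23.3  44.1]
0.22 [193.6, 637.9] [630.8 267.   77.9   9.4  18.6]
[ 429.6 -167.9   64.    23.4  164.6]
```

View pics/w4.png

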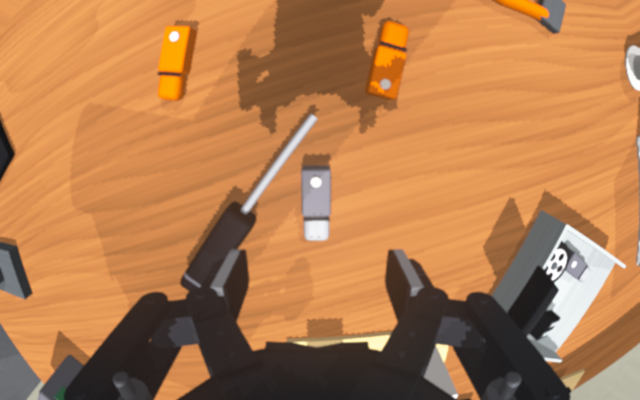

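The grey motor is at [200,316], with the driver at [190,262] just to its left and the orange look-alikes above. I'll use a narrower opening.

```bash
python3 -m creep '[[[0,0,0],[0,0,-0.02],0.042],[[0,0,0],[0,0,-0.04],0.042],[[0,0,0],[0,0,-0.08],0.042],[[0,0,0],[0,0,-0.115],0.042],[[0,0,0],[0,0,-0.115],0.042]]' | tail -5;  python3 -m creep '[[[0,0,0],[0,0,0],0.0],[[0,0,0],[0,0,0],0.0],[[0,0,0],[0,0,0.05],0],[[0,0,0],[0,0,0.11],0.0],[[0,0,0],[0,0,0.16],0.0]]' | tail -5; python3 -m creep '[[[0,0,0.18],[0.034,0.043,0],0.0],[[0,0,0.36],[0.068,0.086,0],0],[[0,0,0.54],[0.102,0.129,0],0.0],[[0,0,0.72],[0.136,0.172,0],0.0],[[0,0,0.9],[0.169,0.214,0],0.0]]' | tail -5;  python3 -m creep '[[[0,0,0.18],[0.034,0.043,-0.03],0.0],[[0,0,0.18],[0.034,0.043,-0.08],0],[[0,0,0.18],[0.034,0.043,-0.13],0],[[0,0,0.18],[0.034,0.043,-0.13],0],[[0,0,0.18],[0.034,0.043,-0.13],0.036]]' | tail -5; python3 -c "
from h import *
st()"
```

```text
tool_pos: [0.4288, -0.1654, 0.0027]
ee_rot: [-0.436, -3.106, -0.003]
ft_force: [-0.4, 0.6, 0.1]
opening: 0.491
grasp_force: 0.0
tool_pos: [0.4312, -0.1675, 0.1682]
ee_rot: [0.439, 3.106, -0.003]
ft_force: [0.5, 0.1, -1.3]
opening: 0.262
grasp_force: 60.9
tool_pos: [0.6009, 0.0486, 0.1662]
ee_rot: [-0.966, 2.986, -0.002]
ft_force: [0.8, -0.9, 0.5]
opening: 0.261
grasp_force: 60.9
tool_pos: [0.6341, 0.0901, 0.0356]
ee_rot: [-1.222, 2.892, -0.001]
ft_force: [-0.6, 0.6, 1.3]
opening: 0.421
grasp_force: 0.1
t 13.47 pos [634.1  90.1  35.6] ytoolyaw 135.8 z [ 0.002 -0.    -1.   ] F [-0.6  0.6  1.3] open 36.0 gf 0.1 j [0.032, 0.469, 1.688, -0.0, 0.983, -2.338]
```

```bash
python3 -m creep '[[[0,0,0],[0,0,0],0.036],[[0,0,0],[0,0,0.06],0.04],[[0,0,0],[0,0,0.12],0.06],[[0,0,0],[0,0,0.164],0.06]]' | tail -1;python3 -m creep '[[[0,0,-0.18],[-0.02,-0.04,0],0.06],[[0,0,-0.36],[-0.04,-0.08,0],0.06],[[0,0,-0.54],[-0.06,-0.12,0],0.06],[[0,0,-0.72],[-0.08,-0.16,0],0.06],[[0,0,-0.862],[-0.092,-0.18,0],0.06]]' | tail -5;python3 -m creep '[[[0,0,-0.18],[-0.02,-0.04,0],0.06],[[0,0,-0.36],[-0.04,-0.08,0],0.06],[[0,0,-0.54],[-0.06,-0.12,0],0.06],[[0,0,-0.72],[-0.08,-0.16,0],0.06],[[0,0,-0.862],[-0.092,-0.18,0],0.06]]' | tail -5; python3 - <<'E'
from h import *
st(); p=wristcam(); q=cam("top")
print(proj(p,[.4495,-.272,.014]),proj(p,[.358,-.15,.014]),proj(p,[.478,-.312,.014]))
for k in (p,q):
  for d in eyes.trace(k,"driver1_handle"): print(d["conf"],d["pixel"],rect(k,d["mask"],.014))
a=np.zeros((400,1280,3),np.uint8);a[:,:640]=p["frame"];a[:,640:]=q["frame"]
cv2.imwrite("pics/w5.png",cv2.resize(a,(800,250),interpolation=cv2.INTER_AREA)[:,:,::-1])
E
```

```text
grasp_force: 0.0
tool_pos: [0.5405, -0.0923, 0.1997]
ee_rot: [0.11, 3.138, -0.002]
ft_force: [0.9, -0.3, -0.2]
opening: 0.697
grasp_force: 0.0
tool_pos: [0.4482, -0.2724, 0.1997]
ee_rot: [1.411, 2.804, -0.002]
ft_force: [-1.1, 0.2, -0.1]
opening: 0.702
grasp_force: 0.0
t 15.22 pos [ 448.2 -272.4  199.7] ytoolyaw 36.6 z [ 0.002 -0.002 -1.   ] F [-1.1  0.2 -0.1] open 59.9 gf 0.0 j [-0.68, 0.031, 1.881, -0.001, 1.227, -1.318]
[np.float64(177.0588808424864), np.float64(318.00009839644895)] [np.float64(35.45012903699646), np.float64(317.3703817127295)] [np.float64(219.29710127239935), np.float64(317.0884872432012)]
0.89 [164.2, 316.8] [ 421.5 -230.8  202.1   29.6  126.1]
0.71 [225.1, 423.6] [ 420.6 -232.   193.4   27.4  125.5]
```

View pics/w5.png

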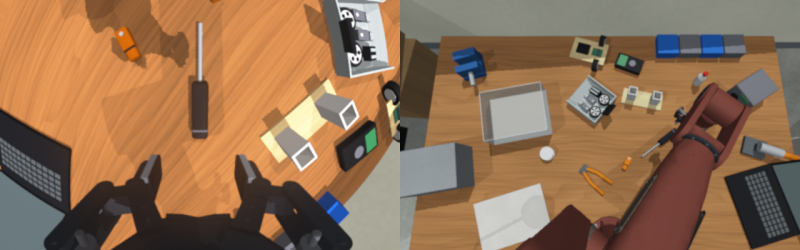

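The driver lies along the tool's symmetry plane, with its handle at about [175,317] and its tip at [35,317] in the wrist view. I'll tilt 40° towards the tip, then grasp.

```bash
python3 -m creep '[[[0.14,0.105,0],[0,0,0],0.06],[[0.28,0.21,0],[0,0,0],0.06],[[0.42,0.315,0],[0,0,0],0.06],[[0.558,0.42,0],[0.001,0.001,0],0.06],[[0.558,0.42,0],[0.001,0.001,-0.05],0.06]]' | tail -5; python3 -c "
from h import *
st()"; python3 -m creep '[[[0,0,0],[0,0,-0.05],0.06],[[0,0,0],[0,0,-0.1],0.06],[[0,0,0],[0,0,-0.125],0.06],[[0,0,0],[0,0,-0.138],0.06],[[0,0,0],[0,0,-0.138],0.06]]' | tail -5; python3 -c "
from h import *
st()"
```

```text
tool_pos: [0.4536, -0.271, 0.1491]
ee_rot: [-1.109, -2.233, -0.404]
ft_force: [0.9, -1.3, -1.6]
opening: 0.697
grasp_force: 0.0
t 16.05 pos [ 453.6 -271.   149.1] ytoolyaw 37.1 z [-0.383  0.51  -0.77 ] F [ 0.9 -1.3 -1.6] open 59.5 gf 0.0 j [-0.74, 0.543, 1.483, 0.122, 1.798, -1.404]
tool_pos: [0.4507, -0.2689, 0.0107]
ee_rot: [-1.108, -2.226, -0.405]
ft_force: [-0.3, 0.7, 0.5]
opening: 0.701
grasp_force: 0.0
t 16.68 pos [ 450.7 -268.9   10.7] ytoolyaw 37.0 z [-0.387  0.513 -0.766] F [-0.3  0.7  0.5] open 59.9 gf 0.0 j [-0.741, 0.729, 1.5, 0.118, 1.603, -1.427]
```

```bash
python3 -m creep '[[[0,0,0],[0,0,0],0],[[0,0,0],[0,0,0],0],[[0,0,0],[0,0,0.04],0],[[0,0,0],[0,0,0.09],0],[[0,0,0],[0,0,0.14],0]]' | tail -2; python3 -m creep '[[[-0.125,-0.095,0],[0,0,0.03],0],[[-0.25,-0.19,0],[0,0,0.06],0],[[-0.375,-0.285,0],[0,0,0.09],0],[[-0.5,-0.38,0],[0,0,0.12],0],[[-0.627,-0.473,0],[0,0,0.13],0]]' | tail -5;  python3 -m creep '[[[-0.125,-0.095,0],[0,0,0],0],[[-0.25,-0.19,0],[0,0,0],0],[[-0.375,-0.285,0],[0,0,0],0],[[-0.5,-0.38,0],[0,0,0],0],[[-0.627,-0.473,0],[0,0,0],0]]' | tail -5;python3 -c "
from h import *
st()"
```

```text
opening: 0.313
grasp_force: 61.3
tool_pos: [0.4513, -0.27, 0.285]
ee_rot: [1.361, 2.731, -0.063]
ft_force: [0.3, 0.2, -0.0]
opening: 0.317
grasp_force: 61.3
tool_pos: [0.4498, -0.2687, 0.2818]
ee_rot: [1.031, 2.067, -0.482]
ft_force: [-0.6, -1.2, -0.0]
opening: 0.31
grasp_force: 61.3
t 18.55 pos [ 449.8 -268.7  281.8] ytoolyaw 37.0 z [ 0.465 -0.614 -0.638] F [-0.6 -1.2 -0. ] open 26.5 gf 61.3 j [-0.481, -0.463, 2.337, -0.687, 0.545, -0.663]
```

```bash
python3 -m creep '[[[0,0,0.12],[0.04,0.013,0],0],[[0,0,0.24],[0.08,0.026,0],0],[[0,0,0.36],[0.12,0.04,0],0],[[0,0,0.49],[0.16,0.052,0],0],[[0,0,0.49],[0.172,0.056,0],0]]' | tail -2; python3 -m creep '[[[0,0,0],[0,0,0],0]]' |tail -1; python3 - <<'E'
from h import *
s=st(); p=cam("top"); q=cam("scene"); w=wristcam()
print("cup2 top",proj(p,[.6225,-.2143,.09]),"scene",proj(q,[.6225,-.2143,.09]))
T=np.array(s["tool_pos"])
for dz in (.05,0,-.05,-.15): print(dz,np.round(proj(p,T+[0,0,dz])),np.round(proj(q,T+[0,0,dz])))
cx=np.array(proj(p,T)).astype(int); sx=np.array(proj(q,T)).astype(int)
f=lambda im,c:cv2.resize(im[max(c[0]-75,0):c[0]+75,max(c[1]-66,0):c[1]+66],(396,450),interpolation=cv2.INTER_CUBIC)
cv2.imwrite("pics/d6.png",np.hstack([f(p["frame"],cx),f(q["frame"],sx+[40,0])])[:,:,::-1]); print(cx,sx)
E
```

```text
opening: 0.317
grasp_force: 61.3
grasp_force: 61.3
t 19.3 pos [ 622.6 -212.9  280.9] ytoolyaw 65.1 z [ 0.695 -0.322 -0.643] F [-1.3 -0.1 -0.8] open 26.8 gf 61.3 j [-0.438, -0.161, 2.117, 0.011, 0.314, -1.583]
cup2 top [np.float64(152.4395189031908), np.float64(411.80753935371865)] scene [np.float64(265.4125578658968), np.float64(240.70582744960902)]
0.05 [116. 437.] [165. 221.]
0 [125. 430.] [189. 226.]
-0.05 [133. 425.] [211. 231.]
-0.15 [147. 415.] [251. 238.]
[124 430] [189 226]
```

View pics/d6.png

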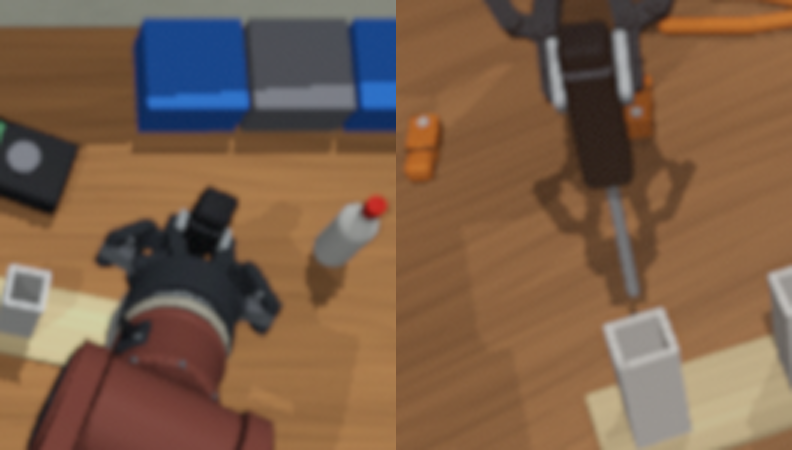

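The scene picture shows the driver vertical, with its tip at about [252,239], right above the cup mouth at [265,241]. I'll lower it.

```bash
python3 -m creep '[[[0,0,0],[0,-0.001,-0.03],0],[[0,0,0],[0,-0.001,-0.06],0],[[0,0,0],[0,-0.001,-0.09],0],[[0,0,0],[0,-0.001,-0.117],0],[[0,0,0],[0,-0.001,-0.117],0]]'; python3 -m creep '[[[0,0,0],[0,0,0],0.05],[[0,0,0],[0,0,0],0.06],[[0,0,0],[0,0,0],0.06],[[0,0,0],[-0.035,0.016,0.03],0.06],[[0,0,0],[-0.07,0.032,0.065],0.06]]' | tail -5; python3 -m creep '[[[0,0,0],[-0.03,0.014,0.03],0.06],[[0,0,0],[-0.06,0.028,0.06],0.06],[[0,0,0],[-0.06,0.028,0.06],0.06]]' | tail -5; python3 - <<'E'
from h import *
s=st(); p=cam("top"); q=cam("scene")
a=np.hstack([q["frame"][150:350,120:390],p["frame"][60:260,220:490]])
cv2.imwrite("pics/d7.png",cv2.resize(a,(800,296))[:,:,::-1])
E
```

```text
t: 20.08
tool_pos: [0.6201, -0.2148, 0.1801]
ee_rot: [0.498, 2.26, -0.218]
ft_force: [0.3, 0.3, -0.9]
opening: 0.315
grasp_force: 61.3
tool_pos: [0.5502, -0.1825, 0.2453]
ee_rot: [0.497, 2.261, -0.218]
ft_force: [-0.2, 0.7, 1.3]
opening: 0.694
grasp_force: 0.0
tool_pos: [0.4918, -0.155, 0.3123]
ee_rot: [0.493, 2.247, -0.22]
ft_force: [0.5, 0.2, -0.7]
opening: 0.7
grasp_force: 0.0
t 21.07 pos [ 491.8 -155.   312.3] ytoolyaw 65.3 z [ 0.683 -0.313 -0.66 ] F [ 0.5  0.2 -0.7] open 59.8 gf 0.0 j [-0.451, -0.603, 2.345, 0.032, 0.549, -1.61]
```

View pics/d7.png

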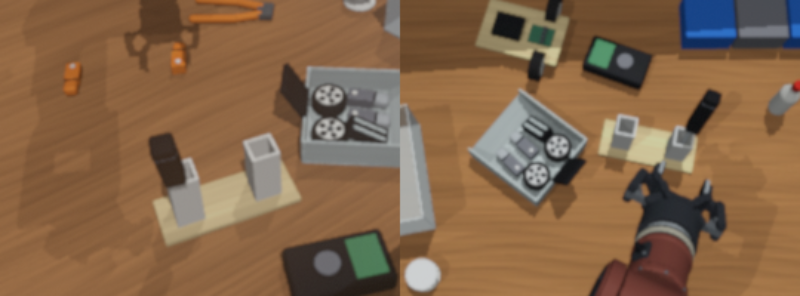

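The driver stands in the right-hand cup, and the tray holds both motors, the battery holder and both wheels. Next I'll fit the arm's kinematics so I can plan a reachable pour.

```bash
cat > kin.py <<'E'
from h import *
from scipy.optimize import least_squares
D=[eval(l) for l in open("log.txt")]
def FK(j,k,sg):
    a1,d1,a2,a3,d4,d6,e,o1=k
    r=lambda ax,t:R.from_euler(ax,t)
    Q=r('z',j[0]+o1); P=Q.apply([a1,e,d1])
    Q=Q*r('y',j[1]); P=P+Q.apply([0,0,a2])
    Q=Q*r('y',j[2]); P=P+Q.apply([a3,0,d4])
    Q=Q*r('z',sg[0]*j[3])*r('y',j[4]); P=P+Q.apply([0,0,d6])
    Q=Q*r('z',sg[1]*j[5]+np.pi/2); return P,Q
def res(k,sg):
    o=[]
    for j,p,w in D:
        P,Q=FK(j,k,sg); E=(Q.inv()*R.from_rotvec(w)).as_rotvec()
        o+=list((P-p)*1000)+list(E*300)
    return o
k0=[0,.3,.4,0,.4,.2,.07,0]
best=None
for sg in [(1,1),(1,-1),(-1,1),(-1,-1)]:
    f=least_squares(res,k0,args=(sg,),loss="soft_l1")
    if best is None or f.cost<best[0]: best=(f.cost,f.x,sg)
K,SG=best[1],best[2]
LO=np.array([-2.75,-.78,.31,-1.13,.13,-2.58]);HI=np.array([2.75,2.1,2.55,4.27,2.63,2.58])
def IK(P,Q,j0):
    def g(j):
        p,q=FK(j,K,SG); return np.r_[(p-P)*10,(q.inv()*Q).as_rotvec()]
    f=least_squares(g,np.clip(j0,LO+.02,HI-.02),bounds=(LO,HI)); return f.x,np.sqrt(2*f.cost)
if __name__=="__main__": print(best,len(D),np.abs(np.array(res(K,SG)).reshape(-1,6)).max(0).round(1))
E
python3 kin.py
```

```text
(np.float64(0.0), array([1.54839471e-12, 2.94400000e-01, 4.54500000e-01, 6.14000000e-02,
       5.57700000e-01, 3.04500000e-01, 7.00000000e-02, 1.08135416e-15]), (1, 1)) 12 [0. 0. 0. 0. 0. 0.]
```

```bash
cat > plan.py <<'E'
from kin import *
def tool(L,psi,th,s,ref="lip"):
    """tray heading psi, tip th (rad), ref point at L -> TCP, Rot"""
    Rt=R.from_euler('z',psi)*R.from_euler('y',th)
    a=np.radians(30)
    z=Rt.apply([np.sin(a),0,-np.cos(a)]); y=s*Rt.apply([np.cos(a),0,np.sin(a)])
    x=np.cross(y,z)
    off=np.array([-.103,0,.075])-(np.array([.085,0,.025]) if ref=="lip" else np.array([-.103,0,.075]))
    G=L+Rt.apply(off)
    return G+.019*z, R.from_matrix(np.c_[x,y,z])
if __name__=="__main__":
    r=np.radians; tub=np.array([.547,.406]); TY=10.5
    G=np.array([.559,-.002,.075]); j0=np.array(D[-1][0])
    for s in (1,-1):
        P,Q=tool(G,r(50.2),0,s,"grip")
        ja,e=IK(P,Q,j0)
        print("grasp",s,e.round(4),ja.round(2))
        if e>.01: continue
        for head in (10.5,100.5,190.5,-79.5,55,145):
            h=np.array([np.cos(r(head)),np.sin(r(head))])
            for back in (.03,.06):
                Lp=np.r_[tub-back*h,.16]; j=ja; bad=[]; mx=0
                P0,_=tool(G,r(50.2),0,s,"grip")
                Lg=tool(Lp,r(head),0,s)[0]-P0
                for u in np.linspace(0,1,9):
                    psi=r(50.2)+u*r((head-50.2+180)%360-180)
                    _,Q=tool(G,psi,0,s,"grip"); Pu=P0+u*Lg; Pu[2]=max(Pu[2],.25)
                    jn,e=IK(Pu,Q,j); mx=max(mx,np.abs(jn-j).max()); j=jn; bad.append(e)
                jm=j
                for th in (10,20,30,40,50,60,70,80):
                    P,Q=tool(Lp-[0,0,.03*th/80],r(head),r(th),s); jn,e=IK(P,Q,j); mx=max(mx,np.abs(jn-j).max()); j=jn; bad.append(e)
                print(head,back,"err",np.max(bad).round(3),"step",mx.round(2),"jm",jm.round(2),"jend",j.round(2))
E
python3 plan.py
```

```text
grasp 1 0.0 [-0.38  0.22  2.08  0.72  0.81 -1.75]
10.5 0.03 err 0.0 step 0.38 jm [ 0.88 -0.3   2.15 -0.42  0.91  0.89] jend [0.45 0.77 0.89 0.28 2.31 0.37]
10.5 0.06 err 0.0 step 0.4 jm [ 0.93 -0.35  2.19 -0.43  0.95  0.94] jend [0.46 0.7  1.   0.28 2.27 0.37]
100.5 0.03 err 0.0 step 0.33 jm [-0.03  0.21  1.66  0.52  1.41 -1.91] jend [ 0.78  0.59  1.17 -0.73  1.88 -1.02]
100.5 0.06 err 0.0 step 0.33 jm [-0.08  0.22  1.65  0.51  1.44 -1.94] jend [ 0.75  0.55  1.23 -0.73  1.85 -1.03]
190.5 0.03 err 0.309 step 0.4 jm [ 0.38  1.1   0.31  0.24  2.09 -2.58] jend [ 0.68 -0.01  1.92 -0.76  0.56 -2.13]
190.5 0.06 err 0.38 step 0.4 jm [ 0.37  1.09  0.31  0.24  2.   -2.58] jend [ 0.65  0.04  1.87 -0.74  0.54 -2.17]
-79.5 0.03 err 0.0 step 0.77 jm [ 0.93  0.85  0.75 -0.4   1.89  2.26] jend [0.22 0.23 1.65 0.9  1.34 1.35]
-79.5 0.06 err 0.0 step 0.78 jm [ 0.95  0.92  0.64 -0.39  1.93  2.27] jend [0.27 0.24 1.64 0.91 1.31 1.38]
55 0.03 err 0.0 step 0.33 jm [ 0.12 -0.39  2.22  0.46  1.   -1.03] jend [ 0.63  0.8   0.85 -0.34  2.31 -0.45]
55 0.06 err 0.0 step 0.33 jm [ 0.05 -0.46  2.26  0.47  1.05 -1.09] jend [ 0.62  0.72  0.97 -0.34  2.26 -0.44]
145 0.03 err 0.0 step 0.33 jm [ 0.15  0.76  0.9   0.37  1.86 -2.34] jend [ 0.84  0.29  1.59 -0.91  1.29 -1.41]
145 0.06 err 0.0 step 0.33 jm [ 0.13  0.81  0.82  0.36  1.9  -2.35] jend [ 0.79  0.29  1.58 -0.92  1.25 -1.44]
grasp -1 0.6641 [-0.04  0.11  2.3  -1.13  0.13 -2.58]
```

```bash
python3 - <<'E'
from plan import *
p=cam("top"); q=cam("scene")
r=np.radians; c=np.array([.625,.077,0]); Rt=R.from_euler('z',r(50.2))
def over(im,k,o,sc):
    for a,b in [((-85,-80,45),(85,-80,45)),((-85,80,45),(85,80,45)),((-85,-80,45),(-85,80,45)),((85,-80,25),(85,80,25)),((-115.5,-30,96.7),(-115.5,30,96.7)),((-85.7,-30,45),(-115.5,-30,96.7)),((-85.7,30,45),(-115.5,30,96.7))]:
        A,B=[((np.array(proj(k,c+Rt.apply(np.array(v)/1000)))+.5-o)*sc)[::-1].round().astype(int) for v in (a,b)]
        cv2.line(im,tuple(map(int,A)),tuple(map(int,B)),(255,0,0),1)
    return im
A=over(cv2.resize(p["frame"][110:210,255:355],(400,400),interpolation=cv2.INTER_CUBIC),p,np.array([110,255]),4.)
B=over(cv2.resize(q["frame"][170:290,300:420],(400,400),interpolation=cv2.INTER_CUBIC),q,np.array([170,300]),400/120)
cv2.imwrite("pics/ov8.png",np.hstack([A,B])[:,:,::-1])
s=st()
G=c+Rt.apply([-.103,0,.075]); P,Q=tool(G,r(50.2),0,1,"grip"); z=Q.apply([0,0,1])
print("pregrasp shift",(P-.1*z-s["tool_pos"]).round(4),"turn",(Q*R.from_rotvec(s["ee_rot"]).inv()).as_rotvec().round(3),"z",z.round(3),"P",P)
E
```

```text
t 21.27 pos [ 491.1 -154.9  304.5] ytoolyaw 65.3 z [ 0.675 -0.309 -0.67 ] F [0.4 0.2 0.2] open 60.3 gf 0.0 j [-0.452, -0.591, 2.348, 0.032, 0.549, -1.61]
pregrasp shift [ 0.0421  0.1217 -0.1593] turn [ 0.848  0.428 -0.023] z [ 0.32   0.384 -0.866] P [0.56514974 0.00516549 0.05854552]
```

View pics/ov8.png

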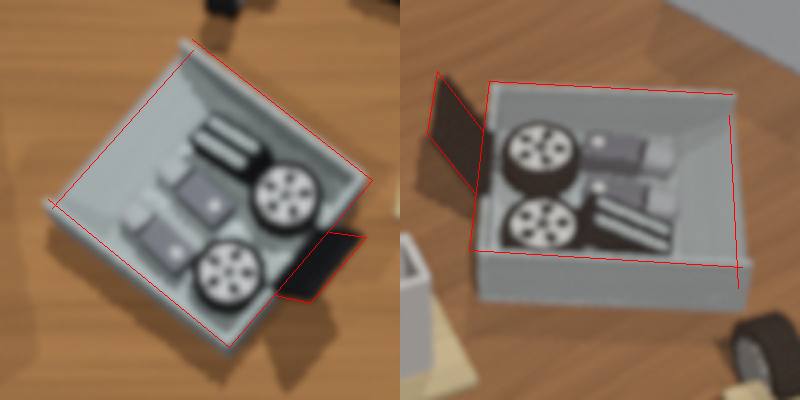

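The overlay fits the tray to within about 3 mm; the tray sits a little further towards its lip and +y, so I'll shift the target by (2, 3) mm. Next is the approach to the grip plate.

```bash
python3 -m creep '[[[0.14,0.071,-0.004],[0.007,0.02,-0.02],0.05],[[0.28,0.142,-0.008],[0.014,0.04,-0.04],0.05],[[0.424,0.214,-0.012],[0.022,0.063,-0.08],0.05],[[0.424,0.214,-0.012],[0.022,0.063,-0.08],0.05]]' | tail -5; python3 -m creep '[[[0.14,0.071,-0.004],[0.007,0.02,-0.02],0.05],[[0.28,0.142,-0.008],[0.014,0.04,-0.04],0.05],[[0.424,0.214,-0.012],[0.022,0.062,-0.079],0.05],[[0.424,0.214,-0.012],[0.022,0.062,-0.079],0.05],[[0.424,0.214,-0.012],[0.022,0.062,-0.079],0.05]]' | tail -5; python3 - <<'E'
from plan import *
r=np.radians; s=st(); w=wristcam()
c=np.array([.627,.080,0]);Rt=R.from_euler('z',r(50.2)); G=c+Rt.apply([-.103,0,.075]); P,Q=tool(G,r(50.2),0,1,"grip")
print("shift",(P-s["tool_pos"]).round(4),"turn",(Q*R.from_rotvec(s["ee_rot"]).inv()).as_rotvec().round(3))
im=w["frame"].copy()
for v in [(-115.5,-30,96.7),(-115.5,30,96.7),(-85.7,-30,45),(-85.7,30,45),(-103,0,75)]:
    u=np.array(proj(w,c+Rt.apply(np.array(v)/1000))).round().astype(int); cv2.circle(im,(int(u[1]),int(u[0])),3,(255,0,0),1)
u=np.array(proj(w,P)).astype(int)
cv2.imwrite("pics/w9.png",im[:,:,::-1])
E
```

```text
tool_pos: [0.5117, -0.0916, 0.2201]
ee_rot: [0.741, 2.531, 0.221]
ft_force: [-0.7, -0.8, 0.6]
opening: 0.589
grasp_force: 0.0
tool_pos: [0.5353, -0.0304, 0.148]
ee_rot: [0.979, 2.7, 0.718]
ft_force: [-0.5, 0.5, 0.7]
opening: 0.583
grasp_force: 0.0
t 22.4 pos [535.3 -30.4 148. ] ytoolyaw 50.3 z [ 0.323  0.379 -0.867] F [-0.5  0.5  0.7] open 49.8 gf 0.0 j [-0.475, 0.014, 2.091, 0.614, 1.001, -1.68]
shift [ 0.0318  0.0386 -0.0895] turn [0.005 0.003 0.002]
```

View pics/w9.png

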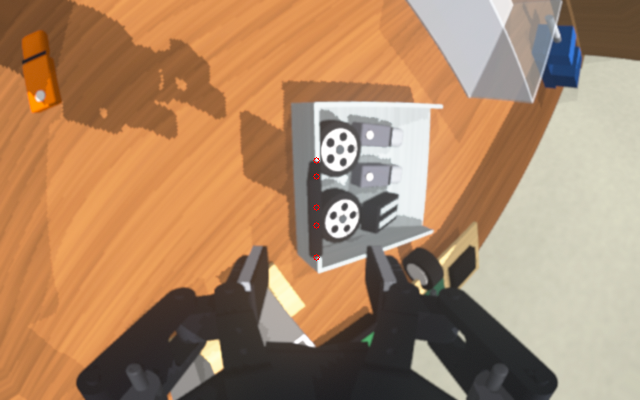

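The plate is edge-on at column 316, rows 160–258, centred between the fingers. I'll descend along it and grip.

```bash
python3 -m creep '[[[0,0,0],[0.011,0.013,-0.03],0.04],[[0,0,0],[0.021,0.026,-0.06],0.04],[[0,0,0],[0.032,0.0386,-0.0895],0.04],[[0,0,0],[0.032,0.0386,-0.0895],0.04],[[0,0,0],[0.032,0.0386,-0.0895],0.04]]' | tail -5; python3 -m creep '[[[0,0,0],[0,0,0],0.0],[[0,0,0],[0,0,0],0],[[0,0,0],[0,0,0],0],[[0,0,0],[0,0,0.02],0],[[0,0,0],[0,0,0.04],0]]' | tail -5; python3 -m creep '[[[0,0,0],[0,0,0.03],0],[[0,0,0],[0,0,0.07],0],[[0,0,0],[0,0,0.11],0],[[0,0,0],[0,0,0.15],0],[[0,0,0],[0,0,0.15],0]]' | tail -5; python3 - <<'E'
from plan import *
r=np.radians; s=st()
for h,u in ((75,.5),(100.5,1)):
    hd=np.array([np.cos(r(100.5)),np.sin(r(100.5))])
    P,Q=tool(np.r_[np.array([.547,.406])-.06*hd,.17],r(100.5),0,1)
    print("total shift",(P-s["tool_pos"]).round(4),"turn",(Q*R.from_rotvec(s["ee_rot"]).inv()).as_rotvec().round(3))
E
```

```text
tool_pos: [0.5686, 0.0079, 0.0607]
ee_rot: [0.976, 2.697, 0.719]
ft_force: [0.1, -0.5, 0.2]
opening: 0.466
grasp_force: 0.0
tool_pos: [0.5655, 0.0087, 0.0968]
ee_rot: [0.982, 2.704, 0.72]
ft_force: [0.9, 0.2, -4.2]
opening: 0.104
grasp_force: 58.7
tool_pos: [0.5695, 0.0075, 0.2522]
ee_rot: [0.975, 2.694, 0.718]
ft_force: [0.7, -1.2, -4.2]
opening: 0.11
grasp_force: 58.7
t 24.32 pos [569.5   7.5 252.2] ytoolyaw 50.4 z [ 0.329  0.378 -0.865] F [ 0.7 -1.2 -4.2] open 9.4 gf 58.7 j [-0.371, -0.076, 1.964, 0.55, 1.126, -1.457]
total shift [ 0.021   0.164  -0.0486] turn [0.001 0.012 0.881]
total shift [ 0.021   0.164  -0.0486] turn [0.001 0.012 0.881]
```

```bash
python3 -m creep '[[[0,0,0.09],[0.002,0.016,0],0],[[0,0,0.18],[0.004,0.032,0],0],[[0,0,0.27],[0.006,0.048,0],0],[[0,0,0.36],[0.008,0.064,0],0],[[0,0,0.45],[0.01,0.082,0],0]]' | tail -5; python3 -m creep '[[[0,0,0.09],[0.002,0.016,0],0],[[0,0,0.18],[0.004,0.032,-0.01],0],[[0,0,0.27],[0.006,0.048,-0.02],0],[[0,0,0.36],[0.008,0.064,-0.03],0],[[0,0,0.433],[0.01,0.082,-0.04],0]]' | tail -5; python3 -m creep '[[[0,0,0],[0,0,0],0],[[0,0,0],[0,0,0],0]]'|tail -1; python3 - <<'E'
from plan import *
r=np.radians; s=st()
M=R.from_rotvec(s["ee_rot"]); z=M.apply([0,0,1]); T=np.array(s["tool_pos"])
hdg=np.degrees(np.arctan2(z[1],z[0])); print("heading",hdg)
hd=np.array([np.cos(r(hdg)),np.sin(r(hdg))])
# present lip
off=tool(np.zeros(3),r(hdg),0,1)[0]; lip=T-off; print("lip",lip.round(3))
p=cam("top"); q=cam("scene")
a=np.hstack([p["frame"][90:280,100:370],q["frame"][60:250,290:560]])
cv2.imwrite("pics/p10.png",cv2.resize(a,(800,281))[:,:,::-1])
L0=np.r_[np.array([.547,.406])-.06*hd,.165]
j=np.array(s["joints"])
for th in range(0,91,10):
    P,Q=tool(L0-[0,0,.035*min(th,80)/80],r(hdg),r(th),1); j,e=IK(P,Q,j)
    print(th,(P-T).round(3),(Q*M.inv()).as_rotvec().round(3),e.round(3),j.round(2))
E
```

```text
tool_pos: [0.5755, 0.0907, 0.244]
ee_rot: [0.364, 2.956, 0.788]
ft_force: [-0.1, -0.2, -5.5]
opening: 0.105
grasp_force: 58.7
tool_pos: [0.586, 0.1725, 0.2038]
ee_rot: [0.28, -2.975, -0.794]
ft_force: [-0.5, -0.1, -4.6]
opening: 0.106
grasp_force: 58.8
grasp_force: 58.9
t 25.82 pos [586.4 172.1 206. ] ytoolyaw 100.6 z [-0.092  0.49  -0.867] F [-0.3  0.2 -3.2] open 9.4 gf 58.9 j [-0.077, 0.258, 1.694, 0.514, 1.368, -1.985]
heading 100.62119721890846
lip [0.554 0.348 0.172]
0 [ 0.005 -0.001 -0.007] [ 0.001  0.    -0.   ] 0.0 [-0.08  0.27  1.69  0.52  1.36 -1.99]
10 [0.003 0.008 0.019] [-0.17  -0.032 -0.   ] 0.0 [ 0.01  0.21  1.66  0.35  1.34 -1.84]
20 [0.    0.021 0.043] [-0.342 -0.064 -0.   ] 0.0 [ 0.12  0.18  1.63  0.18  1.35 -1.68]
30 [-0.003  0.039  0.064] [-0.513 -0.096 -0.   ] 0.0 [ 0.23  0.18  1.58 -0.    1.38 -1.52]
40 [-0.007  0.062  0.082] [-0.685 -0.128 -0.   ] 0.0 [ 0.36  0.21  1.53 -0.17  1.44 -1.38]
50 [-0.012  0.087  0.095] [-0.856 -0.161 -0.   ] 0.0 [ 0.47  0.26  1.46 -0.33  1.52 -1.25]
60 [-0.017  0.116  0.104] [-1.028 -0.193 -0.   ] 0.0 [ 0.58  0.34  1.39 -0.48  1.62 -1.15]
70 [-0.023  0.146  0.108] [-1.199 -0.225 -0.   ] 0.0 [ 0.67  0.44  1.31 -0.61  1.73 -1.08]
80 [-0.029  0.177  0.106] [-1.371 -0.257 -0.   ] 0.0 [ 0.75  0.55  1.23 -0.74  1.85 -1.03]
90 [-0.035  0.208  0.103] [-1.543 -0.289 -0.   ] 0.0 [ 0.82  0.67  1.14 -0.86  1.96 -1.01]
```

View pics/p10.png

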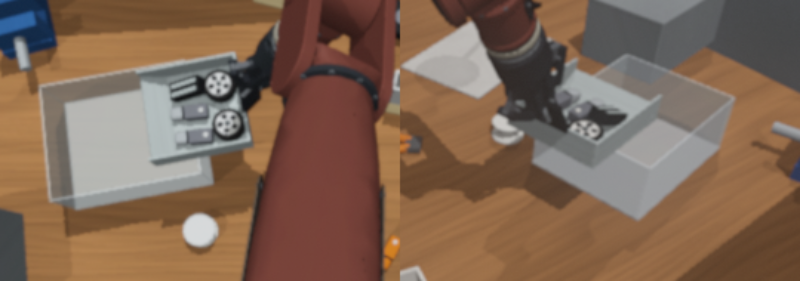

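The tray's front half is over the tub, laterally centred, with the parts still in place. Now I'll tip it about the lip.

```bash
python3 -m creep '[[[-0.086,-0.016,0],[0.003,0.004,0.006],0],[[-0.17,-0.032,0],[0.003,0.008,0.019],0],[[-0.342,-0.064,0],[0,0.021,0.043],0],[[-0.513,-0.096,0],[-0.003,0.039,0.064],0],[[-0.685,-0.128,0],[-0.007,0.062,0.082],0]]' | tail -5; python3 -m creep '[[[-0.086,-0.016,0],[-0.0025,0.0125,0.007],0],[[-0.171,-0.032,0],[-0.005,0.025,0.013],0],[[-0.257,-0.048,0],[-0.0075,0.039,0.018],0],[[-0.343,-0.064,0],[-0.01,0.054,0.022],0],[[-0.429,-0.08,0],[-0.013,0.069,0.0245],0]]' | tail -5;  python3 -m creep '[[[-0.086,-0.016,0],[-0.003,0.015,0.0015],0],[[-0.171,-0.032,0],[-0.006,0.031,0.001],0],[[-0.257,-0.048,0],[-0.009,0.046,-0.0005],0],[[-0.343,-0.064,0],[-0.012,0.062,-0.0015],0],[[-0.343,-0.064,0],[-0.012,0.062,-0.0015],0]]' | tail -5; python3 -m creep '[[[0,0,0],[0,0,0],0],[[0,0,0],[0,0,0],0],[[0,0,0],[0,0,0],0],[[0,0,0],[0,0,0],0],[[0,0,0],[0,0,0],0]]' | tail -3; python3 - <<'E'
from plan import *
st()
p=cam("top"); q=cam("scene")
a=np.hstack([p["frame"][90:280,100:370],q["frame"][60:250,290:560]])
cv2.imwrite("pics/p11.png",cv2.resize(a,(800,281))[:,:,::-1])
E
```

```text
tool_pos: [0.5804, 0.2346, 0.2928]
ee_rot: [-0.285, 3.096, -0.274]
ft_force: [-0.5, 0.2, -5.9]
opening: 0.115
grasp_force: 59.2
tool_pos: [0.5667, 0.3044, 0.3148]
ee_rot: [-0.273, 2.933, -0.921]
ft_force: [0.4, -0.4, -3.7]
opening: 0.113
grasp_force: 59.5
tool_pos: [0.554, 0.367, 0.3099]
ee_rot: [-0.26, 2.707, -1.404]
ft_force: [-0.4, -0.4, -2.3]
opening: 0.114
grasp_force: 59.8
ft_force: [-0.0, -0.1, -2.5]
opening: 0.114
grasp_force: 59.8
t 28.43 pos [555.3 365.4 313. ] ytoolyaw 100.8 z [ 0.152 -0.804 -0.574] F [-0.  -0.1 -2.5] open 9.7 gf 59.8 j [0.787, 0.609, 1.177, -0.797, 1.907, -1.024]
```

View pics/p11.png

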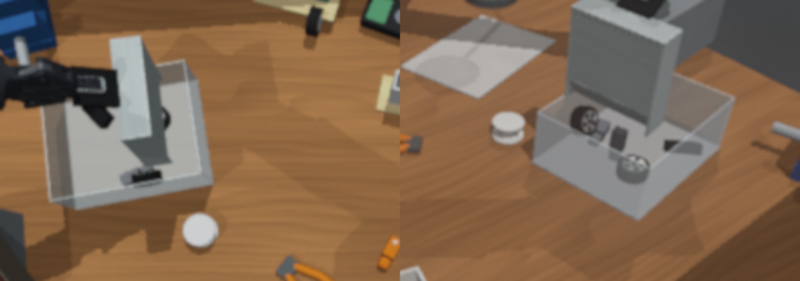

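The tub holds the wheels, motors and battery holder, and the force shows an empty tray at about 2.5 N. I'll raise it, un-tip it and swing back.

```bash
python3 -m creep '[[[0,0,0],[0,0,0.04],0],[[0,0,0],[0,0,0.08],0],[[0.15,0.028,0],[0.003,-0.02,0.08],0],[[0.3,0.056,0],[0.006,-0.04,0.08],0],[[0.45,0.084,0],[0.009,-0.06,0.08],0]]' | tail -5; python3 -m creep '[[[0.17,0.032,0],[0.004,-0.027,0],0],[[0.34,0.064,0],[0.008,-0.054,0],0],[[0.51,0.096,0],[0.012,-0.08,0],0],[[0.68,0.128,0],[0.016,-0.1,0],0],[[0.84,0.157,0],[0.02,-0.12,0],0]]' | tail -5; python3 -m creep '[[[0.167,0.032,0],[0,-0.013,0],0],[[0.167,0.032,0],[0,-0.013,0],0],[[0.167,0.032,0],[0,-0.013,0],0]]' | tail -5; python3 - <<'E'
from plan import *
r=np.radians; s=st(); P=np.array([.5675,.0079,.16]); _,Q=tool(P,r(50.2),0,1,"grip")
print("shift",(P-s["tool_pos"]).round(4),"turn",(Q*R.from_rotvec(s["ee_rot"]).inv()).as_rotvec().round(3))
E
```

```text
tool_pos: [0.5641, 0.3054, 0.3935]
ee_rot: [-0.282, 2.987, -0.759]
ft_force: [0.7, -0.6, -2.1]
opening: 0.109
grasp_force: 59.7
tool_pos: [0.584, 0.1837, 0.3937]
ee_rot: [0.286, -3.05, -0.547]
ft_force: [-0.6, -0.2, -2.7]
opening: 0.107
grasp_force: 59.5
tool_pos: [0.584, 0.1723, 0.3927]
ee_rot: [0.279, -2.978, -0.794]
ft_force: [-0.7, 0.8, -3.5]
opening: 0.109
grasp_force: 59.7
t 30.15 pos [584.  172.3 392.7] ytoolyaw 100.7 z [-0.092  0.489 -0.867] F [-0.7  0.8 -3.5] open 9.3 gf 59.7 j [-0.076, 0.12, 1.5, 0.503, 1.657, -1.825]
shift [-0.0165 -0.1644 -0.2327] turn [ 0.003  0.    -0.881]
```

```bash
python3 -m creep '[[[0,0,-0.176],[-0.003,-0.033,0],0],[[0,0,-0.352],[-0.006,-0.066,0],0],[[0,0,-0.528],[-0.009,-0.1,-0.02],0],[[0,0,-0.704],[-0.012,-0.133,-0.06],0],[[0,0,-0.881],[-0.016,-0.164,-0.11],0]]' | tail -5; python3 -m creep '[[[0,0,0],[0,0,-0.06],0],[[0,0,0],[0,0,-0.12],0],[[0,0,0],[0,0,-0.17],0],[[0,0,0],[0,0,-0.2],0],[[0,0,0],[0,0,-0.2],0]]' | tail -5; python3 - <<'E'
from plan import *
r=np.radians; s=st(); p=cam("top"); q=cam("scene")
P=np.array([.5675,.0079,.0605]); _,Q=tool(P,r(50.2),0,1,"grip")
print("shift",(P-s["tool_pos"]).round(4),"turn",(Q*R.from_rotvec(s["ee_rot"]).inv()).as_rotvec().round(3))
a=np.hstack([p["frame"][90:280,100:370],q["frame"][90:280,260:530]])
cv2.imwrite("pics/p12.png",cv2.resize(a,(800,281),interpolation=cv2.INTER_CUBIC)[:,:,::-1])
E
```

```text
tool_pos: [0.569, 0.0088, 0.2845]
ee_rot: [0.977, 2.698, 0.719]
ft_force: [0.5, -0.1, -3.3]
opening: 0.107
grasp_force: 59.8
tool_pos: [0.5661, 0.0113, 0.0806]
ee_rot: [0.976, 2.711, 0.724]
ft_force: [-0.2, 0.3, -3.2]
opening: 0.109
grasp_force: 59.8
t 31.4 pos [566.1  11.3  80.6] ytoolyaw 50.3 z [ 0.314  0.386 -0.867] F [-0.2  0.3 -3.2] open 9.3 gf 59.8 j [-0.367, 0.178, 2.069, 0.684, 0.845, -1.699]
shift [ 0.0014 -0.0034 -0.0201] turn [-0.    -0.005 -0.004]
```

View pics/p12.png

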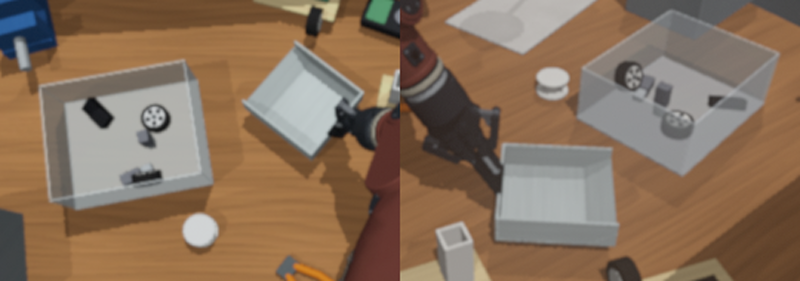

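All five parts are in the tub: the battery holder, wheels and motors are visible at [110,98], [118,155], [138,145] and [177,140]. The tray is empty. I'll set it down gently.

```bash
python3 -m creep '[[[0,0,0],[0,0,-0.012],0],[[0,0,0],[0,0,-0.017],0],[[0,0,0],[0,0,-0.019],0],[[0,0,0],[0,0,-0.019],0]]'; python3 -m creep '[[[0,0,0],[0,0,-0.0015],0],[[0,0,0],[0,0,-0.0015],0]]'
```

```text
t: 32.0
tool_pos: [0.5682, 0.0085, 0.0638]
ee_rot: [0.978, 2.703, 0.723]
ft_force: [-0.2, -0.7, -2.5]
opening: 0.108
grasp_force: 59.7
t: 32.25
tool_pos: [0.5683, 0.0085, 0.0624]
ee_rot: [0.978, 2.703, 0.722]
ft_force: [0.2, 0.4, -2.1]
opening: 0.106
grasp_force: 59.8
```

```bash
python3 -m creep '[[[0,0,0],[0,0,-0.001],0],[[0,0,0],[0,0,-0.001],0]]' | grep -E "pos|force"; python3 -m creep '[[[0,0,0],[0,0,-0.001],0],[[0,0,0],[0,0,-0.001],0]]'| grep -E "pos|force"; python3 -m creep '[[[0,0,0],[0,0,-0.001],0],[[0,0,0],[0,0,-0.001],0]]'| grep -E "pos|force"
```

```text
tool_pos: [0.5682, 0.0086, 0.0613]
ft_force: [0.6, -0.0, -2.4]
grasp_force: 59.8
tool_pos: [0.5685, 0.0086, 0.0605]
ft_force: [-0.2, -0.0, -1.9]
grasp_force: 59.9
tool_pos: [0.5686, 0.0086, 0.0601]
ft_force: [-2.8, -1.0, 4.1]
grasp_force: 61.0
```

```bash
python3 -m creep '[[[0,0,0],[0,0,0],0.04],[[0,0,0],[0,0,0],0.04],[[0,0,0],[0,0,0],0.04],[[0,0,0],[-0.016,-0.019,0.043],0.04],[[0,0,0],[-0.032,-0.038,0.087],0.04]]' | tail -5; python3 -m creep '[[[0,0,0],[-0.02,-0.02,0.05],0.04],[[0,0,0],[-0.04,-0.04,0.1],0.04],[[0,0,0],[-0.06,-0.06,0.15],0.04],[[0,0,0],[-0.06,-0.06,0.15],0.04],[[0,0,0],[-0.06,-0.06,0.15],0.04]]' | tail -5; python3 - <<'E'
from h import *
st(); q=cam("scene"); p=cam("top")
a=np.hstack([q["frame"][80:350,120:520],p["frame"][90:360,100:500]])
cv2.imwrite("pics/f13.png",cv2.resize(a,(800,270))[:,:,::-1])
E
```

```text
tool_pos: [0.5352, -0.0292, 0.1463]
ee_rot: [0.979, 2.705, 0.723]
ft_force: [0.6, -1.0, 1.2]
opening: 0.47
grasp_force: 0.0
tool_pos: [0.476, -0.0893, 0.2959]
ee_rot: [0.979, 2.703, 0.722]
ft_force: [-0.5, 0.3, -1.3]
opening: 0.471
grasp_force: 0.0
t 34.25 pos [476.  -89.3 295.9] ytoolyaw 50.2 z [ 0.321  0.383 -0.866] F [-0.5  0.3 -1.3] open 40.2 gf 0.0 j [-0.662, -0.239, 2.02, 0.534, 1.371, -1.649]
```

View pics/f13.png

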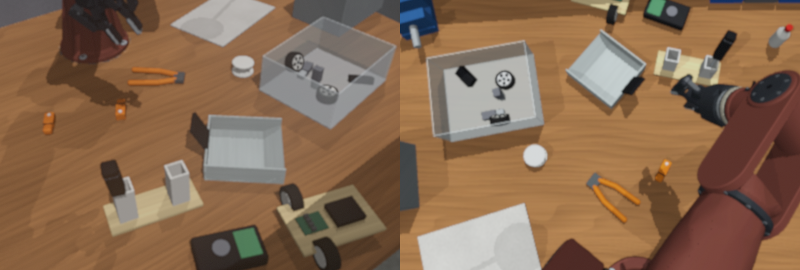

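The tray is flat and empty on the bench, all the parts are in the tub, and the driver stands in its cup. The reel and the orange blocks haven't been touched.

```bash
python3 -c "
from bench import workorder
print(workorder.hand_in())"
```

```text
the job is handed in; nothing more can be done
None
```

The job is handed in: both gear motors, the battery holder and both wheels are in the tub, the empty tray is back flat on the bench, the one screwdriver stands blade down in a cup, and the reel and orange look-alikes were left alone.

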